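Load a dog-bone test bar into a bench thickness gauge

ROBOT

A 7-joint arm with a two-finger parallel gripper is mounted at the origin on a cart in front of the work surface, level with it; the furniture and walls round the work are solid. World frame = base frame: x ahead of the robot, y to its left, z up, the work surface at z = 0. Lengths are in mm, angles in rad, forces in N, time in s.
With the tool pointing down it reaches from about 425 to 950 mm from the base axis. Payload 4.7 kg.
Tool frame: the origin (TCP) lies between the finger pads; the fingertips stand 17 mm ahead of it and the grasp point (between the pads) lies 2 mm behind it; z points along the fingers, y is the direction in which the jaws open and shut (so a half turn about z gives the same grasp; the last joint's range is limited). The gripper opens to 85 mm and grips with 20 to 120 N. Pads are 22 mm wide; open, the fingers measure 114 mm over their backs; the gripper's body (76 mm by 85 mm) begins 54 mm behind the grasp point. The pads swing forward as they close: fully open they stand 13 mm farther back than shut.
Start: joints at [1.124, 0.469, -0.049, 1.532, 0.024, 1.141, -0.082], TCP at [273.927, -616.936, 248.335] pointing down, gripper open.
Joint ranges: [-2.59, 2.59], [-0.33, 1.99], [-1.39, 1.29], [0.1, 2.45], [-1.04, 4.18], [0.21, 1.99], [-2.66, 2.66]. Speed limits (rad/s): [2.57, 2.57, 3.14, 3.14, 3.14, 3.14, 3.14].

INTERFACE

Orientations are given as a unit quaternion [w, x, y, z].
In Python, from rig import robot gives the robot as it stands. The module is installed in compiled form; this text tells all that it offers. Calls block until the motion is done:
- robot.move_pose(position, orientation): joint-space move of the TCP to a pose.
- robot.move_linear(position, frame=None, feed=150): straight line of the TCP; frame=None keeps the orientation; feed is the mean speed in mm/s.
- robot.set_joints(angles): joint-space move.
- robot.grip(opening): finger opening in mm; the grip force is fixed at half the most; returns when the fingers have stopped.
- robot.dwell(seconds).
- robot.ik(position, orientation): joint angles nearest the present ones, or None.
- robot.read_camera(name): name is "scene" or "top" or "wrist"; returns a dict with "pixels" (420x560x3 uint8, red, green, blue), "fx", "fy", "cx", "cy" (pixels), "origin" and "orientation" of the camera in the world. Camera axes: x right, y up, looking along -z (the intrinsics and any distortion apply to the point x, -y, -z); pixel columns grow to the right and rows downward; lengths in mm; the calibration is good to about 2 mm. A picture is of the moment at which its call begins. There is no depth.
A pose or a line that the arm cannot do raises robot.PlanningError and nothing moves.
- robot.job_done(): hands the job in, once; it reports no verdict.
Readings, each from a call of its own:
- robot.read_t(): time.
- robot.read_qpos(): joint angles.
- robot.read_dq(): joint speeds.
- robot.read_tau(): joint torques, N m.
- robot.read_position(): TCP position.
- robot.read_tcp_rot(): TCP orientation.
- robot.read_wrist_force(): force on the tool from outside, world axes, zero at the start.
- robot.read_ft_torque(): the same for the moment, N m.
- robot.read_opening(): finger opening in mm.
Only numpy, scipy, OpenCV 4.12 (cv2) and the standard library are available. Lean on these libraries where they do the work, as an engineer would, in place of code of your own. Each camera call takes 0.05 s, during which the arm holds its last target.

TASK

Get the dog-bone test bar ready for its thickness reading: lift the foot of the thickness gauge with its lever, lay the bar in the gauge's nest so that its waist drops fully between the two rails under the foot, then bring the lever right down again so that the foot rests on the bar. Let go of everything, and leave the other things on the bench where they are.

Things in the scene. Friction and masses are not known exactly. Their poses are not given: they have to be found in the camera images.
- gauge: fixed bench thickness gauge. Origin on the bench under the foot's axis; x points to its back, y to its left along the nest, z up. Extents in mm: grey base x -80..105, y -52..52, z 0..14; pale head x -16..64, y -17..17, z 55..104; read-out behind the spindle x 15..66, y -24..24, to z 124; column and clamp x 59..97, y -19..19, to z 110, with a clamp knob out to y -37
- nest (a point): centre of the nest's floor, 22 mm over the bench; axes as the gauge. Nest 40 mm in x, 114 in y; two rails 4 mm high, slot between them along y 13 mm wide, flaring to 23 at both ends, with chamfers 2 mm wide and 3 mm high on top. A seated bar is flush with the rail tops, has 1.5 mm play each side, 3 mm lengthwise; its broad ends hang free past the nest
- lift_lever (a joint): lift lever, rad: 0 = right down (stop), 0.72 = right up (stop); stays where left, about 2 N at the knob moves it; 0.05 free play, then it lifts the foot. Hinge axis along the gauge's y through (28, 0, 86) mm of its frame; the knob's centre is 100 mm from it towards the front, 0.377 rad below level at joint 0
- knob (a point): centre of the black knob on the lever's free end, in front of the gauge's head: a roller 13 mm in diameter and 18 mm long, its axis and flat ends along the gauge's y; free on both sides, in front and above. Its axes turn with the lever
- spindle (a joint): height of the measuring foot over the nest's floor, m: 0 = on the bare floor, 0.018 = fully raised by the lever, 0.004 when it rests on a bar in the nest. Moves straight up and down; the lever lifts it, a spring and its weight bring it down with 1 to 2 N
- foot (a point): centre of the measuring foot's underside: a steel disc 8 mm in diameter on a 6 mm spindle, over the middle of the nest
- test_bar: dog-bone tensile test bar, white plastic, 170 mm long, 4 mm thick, about 20 g: both ends 20 mm wide over the last 30 mm, waist 10 mm wide over the middle 80 mm, rounded shoulders between. Lies flat and loose on the bench, left or right of the gauge. Origin in the middle of its underside; y along its length, z up. The same after a half turn
- bar_mid (a point): middle of the dog-bone bar, 2 mm above its underside; axes as the bar
- plain_bar_a: plain straight white bar 80 x 10 x 4 mm lying on the bench, not to be used; origin in the middle of its underside, y along its length
- plain_bar_b: a second such plain bar, not to be used
- notebook: black notebook 148 x 105 x 12 mm lying on the bench on the side of the gauge where the dog-bone bar is not; origin in the middle of its underside
- beaker: glass beaker, 54 mm wide, 68 mm high; origin in the middle of its underside
- cuvette_box: small white carton 62 x 62 x 42 mm; origin in the middle of its underside
Mind the look-alikes: they are no part of the job. Leave any yellow look-alike of the test_bar alone.

How it is judged (in metres and radians):
On the way, in this order (a step that is already met when the one before it is completed fails the run):
1. the foot is lifted clear of the nest with the lever (more than 12 mm) (value of joint spindle above 0.012 m and value of joint lift_lever above 0.4 rad), for 0.2 s.
2. the dog-bone bar lies flat on the nest's floor between the rails while the foot is still lifted off it (x of bar_mid in the frame of nest between -0.003 and 0.003 m and y of bar_mid in the frame of nest between -0.006 and 0.006 m and z of bar_mid in the frame of nest between 0.0008 and 0.0032 m and angle between the y axis of test_bar and the y axis of gauge, either way round below 0.08 rad and angle between the z axis of test_bar and the z axis of gauge, either way round below 0.03 rad and value of joint spindle above 0.008 m), for 0.2 s.
3. the lever is right down and the foot rests on the bar (x of bar_mid in the frame of nest between -0.003 and 0.003 m and y of bar_mid in the frame of nest between -0.006 and 0.006 m and z of bar_mid in the frame of nest between 0.0008 and 0.0032 m and angle between the y axis of test_bar and the y axis of gauge, either way round below 0.08 rad and angle between the z axis of test_bar and the z axis of gauge, either way round below 0.03 rad and value of joint lift_lever below 0.12 rad and value of joint spindle between 0.003 and 0.0052 m), for 0.2 s.
At the end, for the whole second after the job is handed in: The bar rests in the nest (within 6 mm lengthwise, 3 mm sideways, 1.2 mm of seated height, 0.08 rad in line, 0.03 rad flat), the lever is below 0.12 rad, the foot stands 3 to 5.2 mm over the nest's floor, and no other listed loose thing has moved over 30 mm (all of step 3 and linear speed of test_bar below 0.02 m/s); the robot touches nothing.
It fails at once if another thing on the bench is shifted by more than 30 mm (distance of any of plain_bar_a, plain_bar_b, notebook, beaker, cuvette_box from where it was at the start of the episode above 0.03 m).
It also fails if it takes over 72 s, if anything falls off the work surface, if the arm or the gripper's body presses on something with over 40 N, if the wrist force passes 120 N, or if a joint passes its speed limit or range.

## Working session

There is one attempt and no reset: what is moved stays moved. The work goes in short steps, each a Python script; the robot and the scene stay as the last script left them, time stands still between calls to the robot, and variables do not carry over. Pictures are saved under pics/ and viewed, and the job is handed in when it is done.

```bash
mkdir -p pics
cat > h.py <<'E'
from rig import robot
import numpy as np, cv2
from scipy.spatial.transform import Rotation as R
def rot(q): return R.from_quat([q[1],q[2],q[3],q[0]])
def quat(r):
    x,y,z,w=r.as_quat(); return [float(w),float(x),float(y),float(z)]
def ray(c,uv):
    uv=np.atleast_2d(np.array(uv,float))
    d=np.stack([(uv[:,0]-c["cx"])/c["fx"],-(uv[:,1]-c["cy"])/c["fy"],-np.ones(len(uv))],1)
    return rot(c["orientation"]).apply(d)
def onplane(c,uv,z):
    d=ray(c,uv);o=np.array(c["origin"]);return o+d*((z-o[2])/d[:,2])[:,None]
def proj(c,p):
    q=rot(c["orientation"]).inv().apply(np.atleast_2d(p)-np.array(c["origin"]))
    return np.stack([c["cx"]+c["fx"]*q[:,0]/-q[:,2],c["cy"]+c["fy"]*q[:,1]/q[:,2]],1)
def save(c,n,crop=None,s=1):
    im=c["pixels"][:,:,::-1]
    if crop: im=im[crop[1]:crop[3],crop[0]:crop[2]]
    if s!=1: im=cv2.resize(im,None,fx=s,fy=s,interpolation=cv2.INTER_CUBIC)
    cv2.imwrite("pics/"+n,im)
E
python3 - <<'E'
from h import *
import pickle
for n in("scene","top","wrist"):
    c=robot.read_camera(n);pickle.dump(c,open(n+"0.pkl","wb"));save(c,n+"0.png");print(n,{k:v for k,v in c.items() if k!="pixels"})
print(robot.read_t(),robot.read_tcp_rot())
E
```

```text
scene {'fx': 502.696035994199, 'fy': 502.696035994199, 'cx': 279.1582794914603, 'cy': 214.6618174867911, 'origin': array([-796.81209652, -758.90288619, 1289.73011424]), 'orientation': array([ 0.77004858,  0.36201082, -0.23517302, -0.46975206])}
top {'fx': 517.0455847944379, 'fy': 517.0455847944379, 'cx': 275.40576996699247, 'cy': 212.8052002379698, 'origin': array([ 283.65054522, -101.47123539, 1568.59189606]), 'orientation': array([ 0.71122187,  0.05925879, -0.06421773, -0.69751554])}
wrist {'fx': 355.7059162134041, 'fy': 355.7059162134041, 'cx': 282.84946288307674, 'cy': 208.84991615632214, 'origin': array([ 348.014232  , -582.72505843,  373.28396036]), 'orientation': array([ 0.82754621, -0.1358812 ,  0.08946863, -0.53730711])}
0.15 [-7.32704889e-04  9.78256266e-01  2.07398433e-01 -1.75649375e-04]
```

View pics/scene0.png

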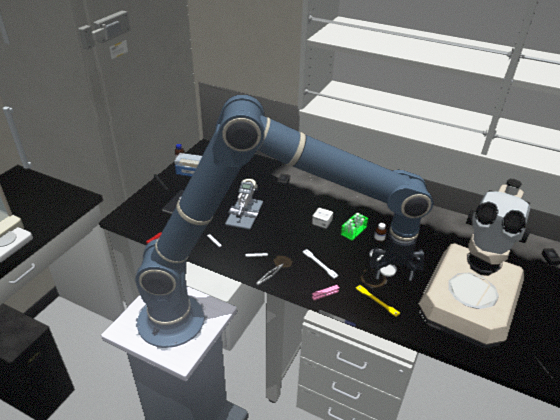

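View pics/top0.png

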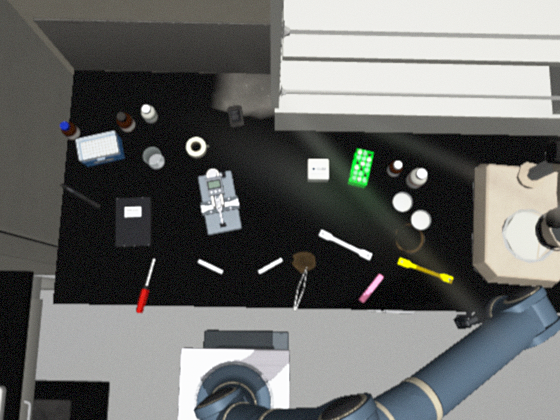

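View pics/wrist0.png

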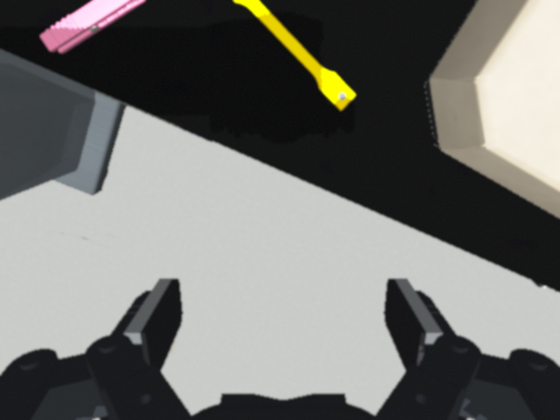

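Candidates (top view): the white dog-bone at (345,244) is the target. The yellow dog-bone at (425,270) is a decoy, and the plain white bars are at (210,266) and (271,266). Next I'll take a close crop and measure.

Run:
```python
from h import *
import pickle
c=pickle.load(open("top0.pkl","rb"));s=pickle.load(open("scene0.pkl","rb"))
a=cv2.resize(c["pixels"][150:290,180:400][:,:,::-1],None,fx=3.6,fy=3.6,interpolation=cv2.INTER_CUBIC);cv2.imwrite("pics/topcrop.png",a)
b=cv2.resize(s["pixels"][160:300,200:360][:,:,::-1],None,fx=4,fy=4,interpolation=cv2.INTER_CUBIC);cv2.imwrite("pics/scenecrop.png",b)
hsv=cv2.cvtColor(c["pixels"],cv2.COLOR_RGB2HSV)
m=((hsv[...,2]>150)&(hsv[...,1]<60)).astype(np.uint8)
m[:, :300]=0;m[:, 390:]=0;m[:225]=0;m[270:]=0
cs,_=cv2.findContours(m,cv2.RETR_EXTERNAL,cv2.CHAIN_APPROX_NONE)
for k in cs:
    if cv2.contourArea(k)<50: continue
    r=cv2.minAreaRect(k);bx=cv2.boxPoints(r);print(r,onplane(c,bx,4).round(1),onplane(c,[r[0]],4).round(1))
```

```text
((345.09613037109375, 244.302978515625), (56.819705963134766, 7.212068557739258), 26.003345489501953) [[ 493.7 -241.1    4. ]
 [ 513.9 -250.7    4. ]
 [ 440.6 -406.1    4. ]
 [ 420.7 -396.2    4. ]] [[ 467.1 -323.8    4. ]]
```

View pics/topcrop.png

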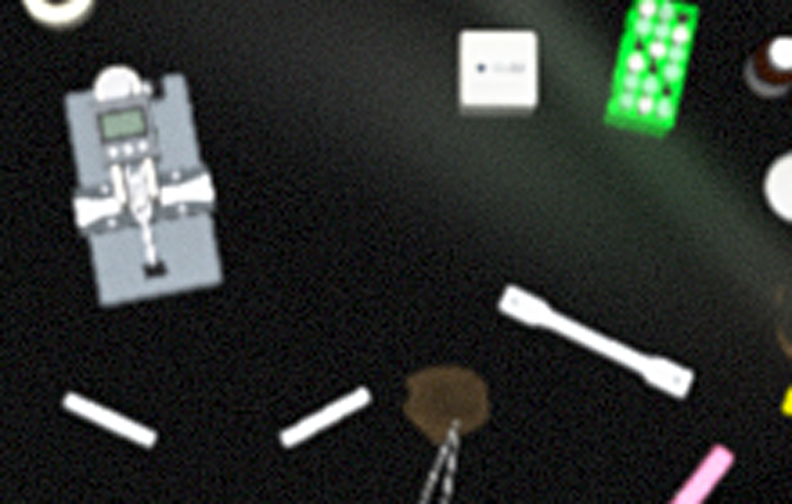

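View pics/scenecrop.png

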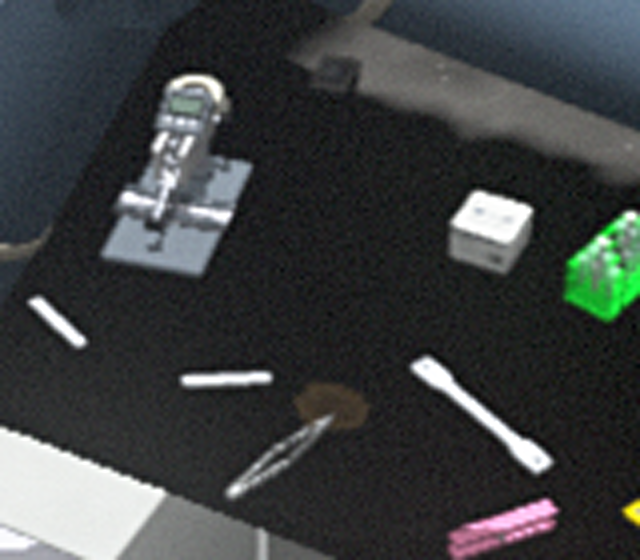

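The crop confirms the white dog-bone at (345,244). The gauge's front, with the black knob at about (222,224), faces the robot. Next: the gauge pose.

Run:
```python
from h import *
import pickle
c=pickle.load(open("top0.pkl","rb"))
hsv=cv2.cvtColor(c["pixels"],cv2.COLOR_RGB2HSV)
m=((hsv[...,2]>70)).astype(np.uint8); m[:, :190]=0;m[:,250:]=0;m[:165]=0;m[245:]=0
cs,_=cv2.findContours(m,cv2.RETR_EXTERNAL,cv2.CHAIN_APPROX_NONE)
k=max(cs,key=cv2.contourArea)
print(cv2.approxPolyDP(k,3,True)[:,0].tolist())
cr=np.array([(66,95),(183,74),(221,283),(101,305)])/3.6+[180,150]-.4
P=onplane(c,cr,14);print(P.round(1))
G=np.array([[105,52],[105,-52],[-80,-52],[-80,52]],float)
# 2D rigid fit
A=G-G.mean(0);B=P[:,:2]-P[:,:2].mean(0)
th=np.arctan2((A[:,0]*B[:,1]-A[:,1]*B[:,0]).sum(),(A*B).sum());Rm=np.array([[np.cos(th),-np.sin(th)],[np.sin(th),np.cos(th)]])
t=P[:,:2].mean(0)-Rm@G.mean(0);print("yaw",th,"origin",t,(G@Rm.T+t-P[:,:2]).round(1))
kn=Rm@[-65,0]+t;print("knob",kn)
for n,cc in(("bar",(467,-324)),):
  print(np.arctan2(155.4,73.3))
```

```text
[[210, 168], [198, 176], [200, 208], [207, 233], [239, 229], [239, 202], [231, 172], [225, 171], [223, 177], [217, 169]]
[[669.  131.5  14. ]
 [689.6  31.9  14. ]
 [508.8  -6.3  14. ]
 [488.1  94.   14. ]]
yaw 0.20567159470288204 origin [576.6180654   60.24295705] [[-0.2  1.1]
 [ 0.4 -1.1]
 [ 0.2 -0.7]
 [-0.4  0.8]]
knob [512.98800221  46.96835506]
1.130055410784223
```

Run:
```python
from h import *
import pickle
w=pickle.load(open("wrist0.pkl","rb"))
T=rot(robot.read_tcp_rot());p=np.array(robot.read_position())
print("offset tool",T.inv().apply(w["origin"]-p));Rc=T.inv()*rot(w["orientation"]);print("cam axes in tool\n",Rc.as_matrix().round(3))
yaw=.2057
def down(yaw): # tool x = (cos,sin), z down
    return R.from_euler('z',yaw)*R.from_quat([1,0,0,0])
for name,yw in(("x fwd",yaw),("x back",yaw+np.pi)):
  for pp in([513,47,150],[513,47,47],[500,44,300],[450,30,250]):
    print(name,pp,robot.ik(pp,quat(down(yw))))
# bar hold
for yb in (1.130-np.pi/2+0,1.130+np.pi/2,1.13+np.pi/2-2*np.pi): print(robot.ik([440,-385,18],quat(down(1.13))),robot.ik([500,-256,18],quat(down(1.13+np.pi))));break
```

```text
offset tool [  81.60936621   -0.9629219  -125.78594112]
cam axes in tool
 [[ 0.001  0.947  0.321]
 [ 1.    -0.001  0.   ]
 [ 0.001  0.321 -0.947]]
x fwd [513, 47, 150] [ 0.24190086  0.37320133 -0.51092336  1.98842475  0.24204031  0.83877133
 -1.76781123]
x fwd [513, 47, 47] [ 0.11917184  0.5163226  -0.36961376  2.06177315  0.31364015  0.61635536
 -1.82962623]
x fwd [500, 44, 300] [ 0.38479523  0.1928536  -0.63651609  1.83917897  0.12516012  1.14958461
 -1.65929493]
x fwd [450, 30, 250] [ 0.41076797  0.1455111  -0.62225846  2.0088788   0.09956759  1.0164179
 -1.62410294]
x back [513, 47, 150] [ 0.57509752  0.50500908 -0.9669237   1.97193421  0.51822721  0.93397509
  1.12141571]
x back [513, 47, 47] [ 0.35741142  0.58939883 -0.68424692  2.04859045  0.576734    0.70016622
  1.07642566]
x back [500, 44, 300] [ 0.68241958  0.27610716 -1.01712266  1.8264865   0.25362458  1.17881803
  1.36050955]
x back [450, 30, 250] [ 0.70799361  0.20794499 -0.97028639  1.99678931  0.19941363  1.03496676
  1.42157696]
[ 0.80278386  0.62247957 -0.208326    1.91669606  0.20816125  0.62303944
  0.02202268] [-0.24046488  0.79802401  0.90757288  2.01717381 -0.9090868   0.79681432
 -2.36219579]
```

```bash
cat >> h.py <<'E'
def down(yaw): return R.from_euler('z',yaw)*R.from_quat([1,0,0,0])
O0=np.array([576.6,60.2,0]);Y0=.2057
def g2w(p,O=O0,Y=Y0): return R.from_euler('z',Y).apply(np.array(p,float))+O
def w2g(p,O=O0,Y=Y0): return R.from_euler('z',-Y).apply(np.array(p,float)-O)
E
python3 - <<'E'
from h import *
import pickle
e=np.array([431,-401]);u=np.array([np.cos(1.13),np.sin(1.13)])
for t in (12,15):
  b=[*(e+u*t),18]
  for yw in(1.13,1.13+np.pi): print(b,robot.ik(b,quat(down(yw))))
for yw in(1.776,1.776-np.pi): print(g2w([0,-72,45]),robot.ik(g2w([0,-72,45]),quat(down(yw))))
robot.move_pose(list(g2w([-90,0,190])),quat(down(Y0+np.pi)))
w=robot.read_camera("wrist");pickle.dump(w,open("w1.pkl","wb"));save(w,"w1.png");print(robot.read_t())
t=robot.read_camera("top");save(t,"t1.png")
E
```

```text
[np.float64(436.1199176951619), np.float64(-390.1470537274541), 18] [ 0.81254943  0.6228785  -0.2066947   1.91555496  0.206524    0.62346382
  0.03457991]
[np.float64(436.1199176951619), np.float64(-390.1470537274541), 18] [ 0.38430996  0.64088242  0.36958288  1.94198863 -0.37746398  0.62611296
 -2.58615121]
[np.float64(437.39989711895237), np.float64(-387.43381715931764), 18] [ 0.80823159  0.62202041 -0.20749488  1.91756232  0.20736487  0.62246353
  0.02868841]
[np.float64(437.39989711895237), np.float64(-387.43381715931764), 18] [ 0.37954258  0.63983559  0.36896209  1.94400617 -0.37694753  0.62488129
 -2.59139996]
[591.30617659 -10.28211383  45.        ] [ 0.37481424  0.65719653 -0.58610808  1.87462432  0.51063914  0.7634003
 -0.2885153 ]
[591.30617659 -10.28211383  45.        ] [-0.77640747  0.90042689  1.10313151  1.94161889 -0.998055    0.98318487
 -2.11445305]
2.6667
```

View pics/w1.png

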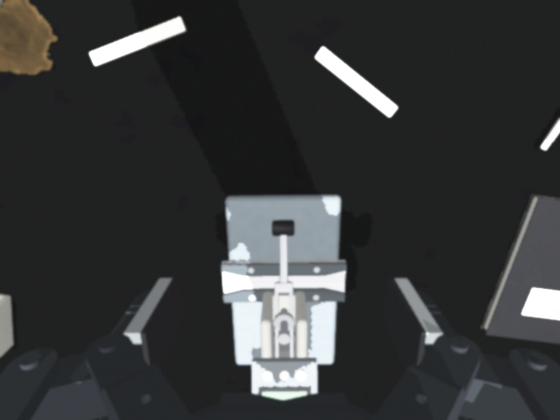

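The wrist view shows the gauge: knob at (283,227), nest across columns 222–346 and rows 262–302, base front edge at row 197. I'll zoom in to refine the pose.

Run:
```python
from h import *
import pickle
w=pickle.load(open("w1.pkl","rb"))
save(w,"w1c.png",(210,185,360,310),5)
im=w["pixels"].copy()
pts=[[-80,52,14],[-80,-52,14],[-20,57,22],[-20,-57,22],[20,57,22],[20,-57,22],[-65,0,49.2],[-65,9,49.2],[-65,-9,49.2],[-80,52,0],[-20,57,26],[-20,-57,26],[20,57,26],[20,-57,26]]
for p,q in zip(pts,proj(w,[g2w(p) for p in pts])): print(p,q.round(1))
```

```text
[-80, 52, 14] [341.7 199.8]
[-80, -52, 14] [224.6 199.9]
[-20, 57, 22] [345.1 264.7]
[-20, -57, 22] [221.3 264.8]
[20, 57, 22] [342.8 302.2]
[20, -57, 22] [223.6 302.3]
[-65, 0, 49.2] [283.2 230.5]
[-65, 9, 49.2] [294.3 230.5]
[-65, -9, 49.2] [272.  230.5]
[-80, 52, 0] [339.3 195.3]
[-20, 57, 26] [345.9 266.7]
[-20, -57, 26] [220.6 266.9]
[20, 57, 26] [343.5 304.6]
[20, -57, 26] [223.  304.7]
```

View pics/w1c.png

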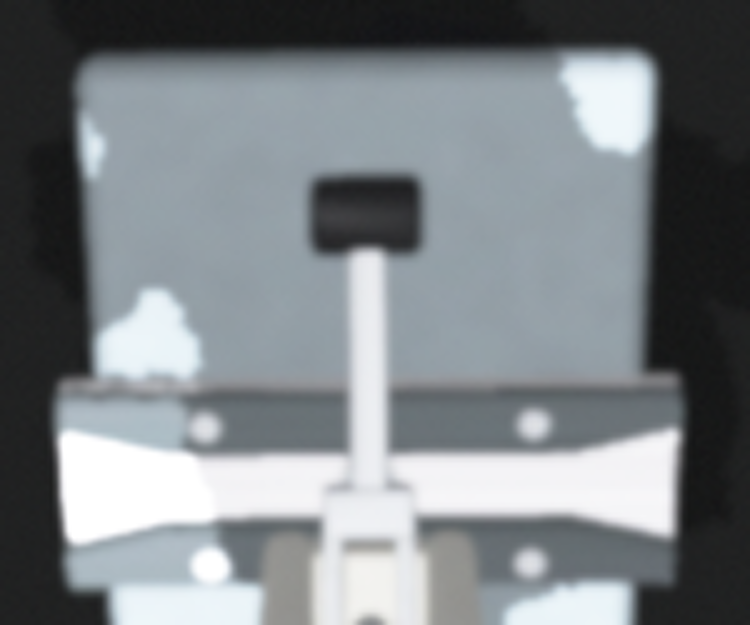

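```bash
sed -i 's/^O0=.*/O0=R.from_euler("z",.208).apply([-1.5,0.3,0])+np.array([576.6,60.2,0]);Y0=.209/' h.py
cat >> h.py <<'E'
def knob(th): a=.377-th; return np.array([28-100*np.cos(a),0,86-100*np.sin(a)])
def ktcp(th,dx=-2.5,dz=-2): return list(g2w(knob(th)+[dx,0,dz]))
E
python3 - <<'E'
from h import *
q=quat(down(Y0+np.pi))
robot.grip(45)
p=ktcp(0);robot.move_pose([p[0],p[1],120],q)
robot.move_linear(p,feed=120)
print(robot.read_wrist_force())
robot.grip(10);print("open",robot.read_opening(),robot.read_wrist_force(),robot.read_t())
for th in(.12,.24,.36,.48,.60,.70):
    robot.move_linear(ktcp(th),feed=60)
    print(th,np.round(robot.read_wrist_force(),1),round(robot.read_opening(),1))
w=robot.read_camera("scene");save(w,"s2.png",(190,140,330,260),5)
print(robot.read_t())
E
```

```text
[ 0.95046855 -0.71325801  0.55946768]
open 16.587408361295658 [ 2.51697361 -2.47552198  1.52510014] 4.7083
0.12 [ 0.2 -3.6  1. ] 16.1
0.24 [-1.5 -5.1 -1. ] 15.1
0.36 [-3.  -4.9 -0.3] 10.9
0.48 [-5.  -6.4 -1.4] 11.0
0.6 [-9.2 -6.2 -0.1] 11.0
0.7 [-9.9 -6.   0.8] 10.9
6.825
```

View pics/s2.png

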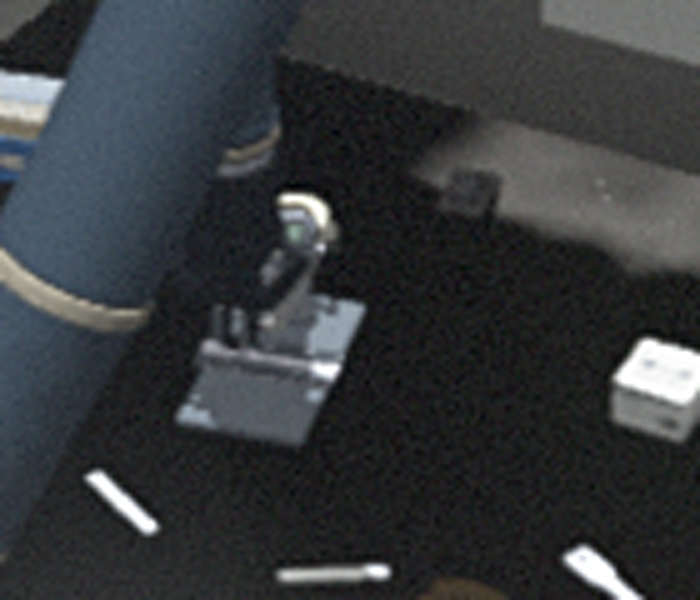

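Run:
```python
from h import *
w=robot.read_camera("wrist");save(w,"w3.png");print(robot.read_position(),w2g(robot.read_position()))
```

```text
[500.47948401  43.68710173 113.89496285] [-76.39047476  -0.66144005 113.89496285]
```

View pics/w3.png

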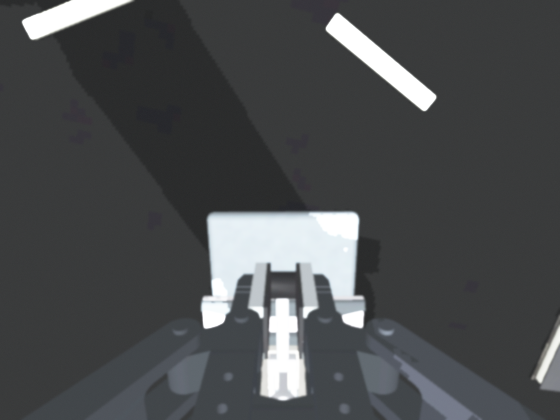

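Run:
```python
from h import *
robot.grip(45);print(np.round(robot.read_wrist_force(),1),w2g(robot.read_position()))
p=robot.read_position();robot.move_linear([p[0],p[1],190],feed=150)
robot.move_linear(list(g2w([-100,0,215])),feed=200)
print(np.round(robot.read_wrist_force(),1),w2g(robot.read_position()))
w=robot.read_camera("wrist");save(w,"w4.png");save(w,"w4c.png",(210,185,360,310),5)
for th in(.3,.5,.6,.7):print(th,proj(w,[g2w(knob(th))]).round(1))
pts=[[-80,52,14],[-80,-52,14],[-20,57,26],[-20,-57,26],[20,57,26],[20,-57,26]]
print(proj(w,[g2w(p) for p in pts]).round(1))
```

```text
[0.1 0.1 0.2] [-68.70556186   0.67304512 116.21300868]
[ 0.9 -0.3 -0.3] [-100.52935515   -0.45206852  214.45950386]
0.3 [[282.5 237.3]]
0.5 [[282.4 248.4]]
0.6 [[282.4 256.4]]
0.7 [[282.4 266. ]]
[[336.6 203. ]
 [228.6 203. ]
 [340.4 264.8]
 [224.7 264.7]
 [338.4 300. ]
 [226.7 299.9]]
```

View pics/w4c.png

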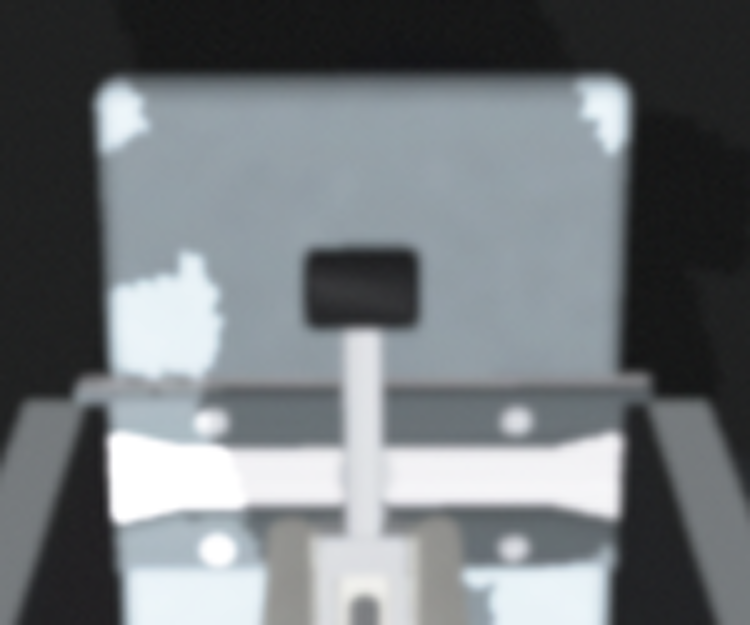

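The knob sits at (283,242), which puts the lever only about 0.4 up, so it slipped out below the fingertips. I'll reconcile the gauge pose before regripping deeper.

Run:
```python
from h import *
import pickle
c=pickle.load(open("top0.pkl","rb"));s=pickle.load(open("scene0.pkl","rb"));w1=pickle.load(open("w1.pkl","rb"))
w=robot.read_camera("wrist");pickle.dump(w,open("w4.pkl","wb"))
def f(w,pts,z): return [w2g(p).round(1).tolist() for p in onplane(w,pts,z)]
C=lambda L:[(210+a/5-.4,185+b/5-.4) for a,b in L]
print("w1 slot",f(w1,C([(215,485.5),(560,484.5)]),22),"nest frontcorner",f(w1,C([(57,383),(683,376)]),26), "backcorner",f(w1,C([(68,590),(675,583)]),26))
print("w4 slot",f(w,C([(250,475.5),(545,475.5)]),22),"front",f(w,C([(75,378),(650,376)]),26),"back",f(w,C([(118,568),(612,566)]),26))
print("w1 knob",f(w1,C([(366,214)]),49.2+0), "base front",f(w1,C([(366,50)]),7),f(w,C([(366,76)]),7))
k=C([(361.5,288)])[0]
for th in np.arange(.3,.6,.05): print(round(th,2),proj(w,[g2w(knob(th))]).round(1),k)
# top
top=lambda L:[(180+a/3.6-.4,150+b/3.6-.4) for a,b in L]
print("top nest L,R mid",f(c,top([(95,210),(190,190)]),22),"knob",f(c,top([(154,270)]),49.2))
sc=lambda L:[(200+a/4-.4,160+b/4-.4) for a,b in L]
print("scene knob",f(s,sc([(155,243)]),49.2),"base front corners",f(s,sc([(101,255),(205,275)]),10),"backR",f(s,sc([(252,162)]),14))
```

```text
w1 slot [[-0.9, -29.0, 22.0], [-0.9, 35.6, 22.0]] nest frontcorner [[-24.4, -56.5, 26.0], [-25.3, 56.7, 26.0]] backcorner [[19.0, -57.0, 26.0], [18.0, 57.5, 26.0]]
w4 slot [[-0.9, -23.1, 22.0], [-0.9, 36.6, 22.0]] front [[-24.8, -56.6, 26.0], [-25.3, 56.0, 26.0]] back [[18.1, -50.1, 26.0], [17.6, 50.5, 26.0]]
w1 knob [[-66.2, -0.4, 49.2]] base front [[-81.3, -0.3, 7.0]] [[-80.9, 0.4, 7.0]]
0.3 [[282.4 237.1]] (281.90000000000003, 242.2)
0.35 [[282.3 239.3]] (281.90000000000003, 242.2)
0.4 [[282.3 241.9]] (281.90000000000003, 242.2)
0.45 [[282.3 244.8]] (281.90000000000003, 242.2)
0.5 [[282.3 248.2]] (281.90000000000003, 242.2)
0.55 [[282.3 252. ]] (281.90000000000003, 242.2)
top nest L,R mid [[1.4, 41.9, 22.0], [3.3, -39.9, 22.0]] knob [[-63.0, 0.0, 49.2]]
scene knob [[-93.3, -10.8, 49.2]] base front corners [[-81.0, 50.5, 10.0], [-81.6, -57.2, 10.0]] backR [[102.0, -52.0, 14.0]]
```

View pics/w4.png

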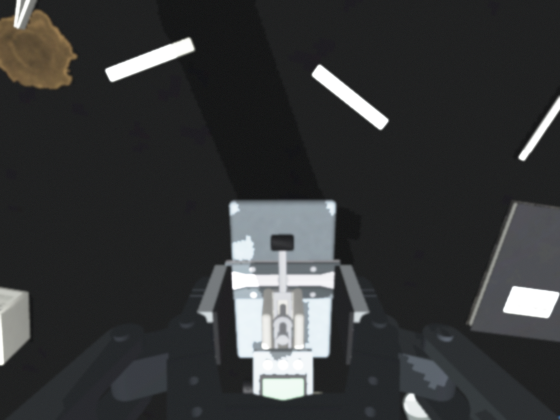

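```bash
sed -i 's/\[-1.5,0.3,0\]/[-2.2,0.3,0]/' h.py
python3 - <<'E'
from h import *
p=ktcp(.4,0,-9);robot.move_linear([p[0],p[1],150],feed=200)
robot.move_linear(p,feed=120)
robot.grip(0);print("open",robot.read_opening(),np.round(robot.read_wrist_force(),1))
for th in(.45,.5,.55,.6,.65,.71):
    robot.move_linear(ktcp(th,0,-9),feed=40)
    print(th,np.round(robot.read_wrist_force(),1),round(robot.read_opening(),1),w2g(robot.read_position()).round(1),np.round(ktcp(th,0,-9)[2],1))
w=robot.read_camera("wrist");save(w,"w5.png",(180,180,380,330),4)
print(robot.read_t())
E
```

```text
open 16.863233111094956 [ 0.5 -2.8  1.5]
0.45 [ 3.6 -3.8 -1.6] 16.6 [-71.2  -0.8  84.6] 84.3
0.5 [ 5.2 -2.6 -3.3] 16.9 [-70.7  -0.7  89.3] 89.3
0.55 [ 0.7 -3.9 -2.1] 16.4 [-71.1  -0.7  94. ] 94.2
0.6 [-0.4 -6.2 -0.5] 16.3 [-70.6  -0.5  98.8] 99.1
0.65 [-0.8 -5.3 -1. ] 16.5 [-69.9  -0.6 103.4] 104.0
0.71 [-1.6 -6.5 -1.9] 15.8 [-68.9  -0.6 108.8] 109.7
11.725
```

View pics/w5.png

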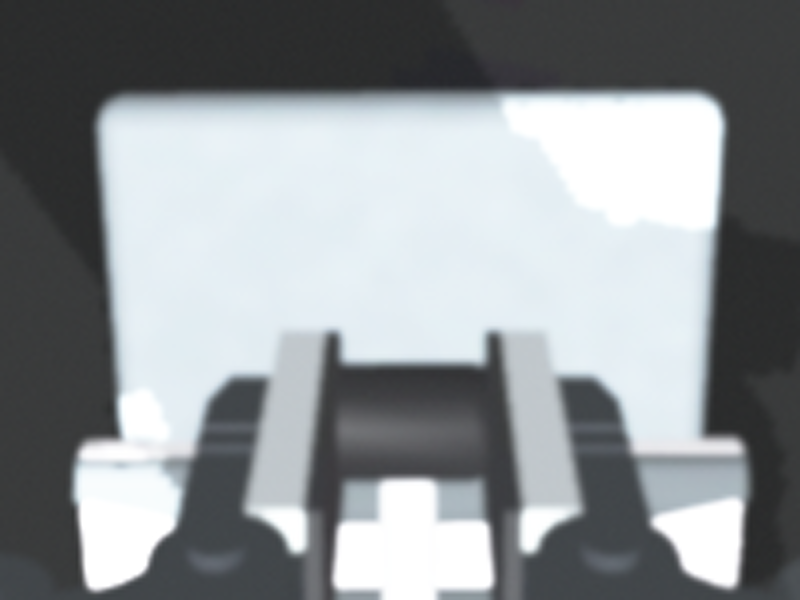

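Run:
```python
from h import *
import pickle
robot.grip(45)
p=robot.read_position();robot.move_linear([p[0],p[1],185],feed=200)
w=robot.read_camera("wrist");save(w,"w6.png",(210,185,360,310),5)
for th in(.6,.7):print(th,proj(w,[g2w(knob(th))]).round(1))
robot.move_linear([460,-100,230],feed=300)
e=np.array([431,-401]);u=np.array([np.cos(1.13),np.sin(1.13)])
b=e+u*30
robot.move_pose([*b,130],quat(down(1.13+np.pi)))
print(robot.read_qpos().round(2),robot.read_t())
w=robot.read_camera("wrist");pickle.dump(w,open("w7.pkl","wb"));save(w,"w7.png")
hsv=cv2.cvtColor(w["pixels"],cv2.COLOR_RGB2HSV)
m=((hsv[...,2]>140)&(hsv[...,1]<60)).astype(np.uint8)
cs,_=cv2.findContours(m,cv2.RETR_EXTERNAL,cv2.CHAIN_APPROX_NONE)
for k in cs:
    if cv2.contourArea(k)>500: r=cv2.minAreaRect(k);print(r,onplane(w,cv2.boxPoints(r),4).round(1).tolist())
```

```text
0.6 [[280.5 227.6]]
0.7 [[280.4 237.9]]
[ 1.42  0.77 -1.18  1.84  0.8   1.11  2.65] 14.5083
((285.5, 257.5), (195.0, 29.0), 90.0) [[437.2, -405.4, 4.0], [418.4, -396.7, 4.0], [488.4, -240.5, 4.0], [511.3, -251.2, 4.0]]
((21.5, 137.5), (43.0, 85.0), 0.0) [[622.4, -475.7, 4.0], [583.8, -522.8, 4.0], [557.5, -510.5, 4.0], [594.0, -462.5, 4.0]]
((409.5000305175781, 100.50001525878906), (118.59991455078125, 24.496097564697266), 14.03624439239502) [[371.0, -421.3, 4.0], [361.9, -433.6, 4.0], [297.6, -383.4, 4.0], [305.7, -369.7, 4.0]]
((522.0, 62.5), (125.0, 74.0), 90.0) [[272.5, -439.8, 4.0], [230.6, -420.2, 4.0], [245.7, -343.0, 4.0], [292.2, -364.7, 4.0]]
((30.0, 33.5), (67.0, 60.0), 90.0) [[546.9, -567.9, 4.0], [512.9, -552.0, 4.0], [536.5, -520.1, 4.0], [572.3, -536.8, 4.0]]
```

View pics/w6.png

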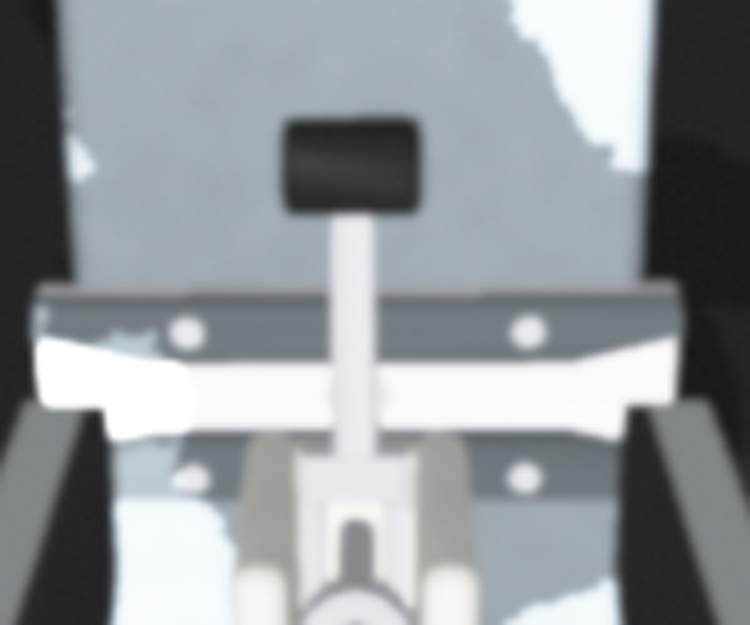

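View pics/w7.png

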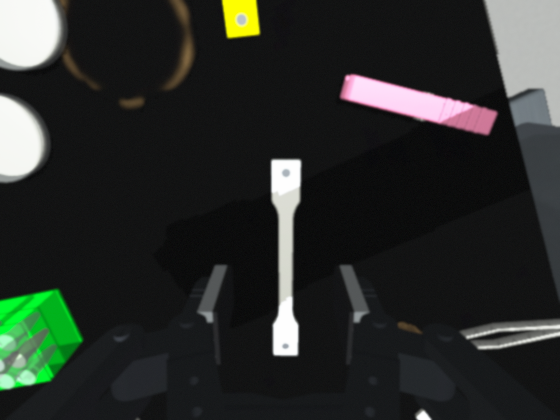

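Run:
```python
from h import *
import pickle
w7=pickle.load(open("w7.pkl","rb"));w4=pickle.load(open("w4.pkl","rb"))
# tool->cam from current
T=rot(robot.read_tcp_rot());p=robot.read_position()
off=T.inv().apply(w7["origin"]-p);Rc=T.inv()*rot(w7["orientation"])
c=dict(w7)
for gx in(-68.9,-66.5):
    Tq=down(Y0+np.pi);c["origin"]=g2w([gx,0,185])+Tq.apply(off)
    q=(Tq*Rc);c["orientation"]=quat(q)
    f=lambda a,b:(210+a/5-.4,185+b/5-.4)
    print("gx",gx,"slot",w2g(onplane(c,[f(250,397)],22)[0]).round(1),"front",w2g(onplane(c,[f(360,287)],26)[0]).round(1))
    for th in(.4,.45,.5,.55,.6,.65,.7,.72):
        k=knob(th);a=proj(c,[g2w(k),g2w(k+[0,9,0]),g2w(k-[0,9,0])]);print(th,a[0].round(1),(a[1]-a[2]).round(1)[0])
print("obs",f(352,165),(420-284)/5)
w=w4
for th in(.3,.4,.5):
    k=knob(th);a=proj(w,[g2w(k),g2w(k+[0,9,0]),g2w(k-[0,9,0])]);print(th,a[0].round(1),(a[1]-a[2]).round(1)[0])
```

```text
gx -68.9 slot [ -1.2 -19.3  22. ] front [-24.7   0.6  26. ]
0.4 [280.4 215. ] 27.1
0.45 [280.4 218. ] 27.7
0.5 [280.3 221.4] 28.2
0.55 [280.3 225.3] 28.8
0.6 [280.2 229.7] 29.4
0.65 [280.2 234.6] 29.9
0.7 [280.2 240.1] 30.5
0.72 [280.1 242.4] 30.8
gx -66.5 slot [  1.2 -19.3  22. ] front [-22.3   0.6  26. ]
0.4 [280.4 211.6] 27.2
0.45 [280.4 214.5] 27.8
0.5 [280.3 217.8] 28.3
0.55 [280.3 221.7] 28.9
0.6 [280.2 226. ] 29.5
0.65 [280.2 230.9] 30.1
0.7 [280.2 236.3] 30.6
0.72 [280.1 238.6] 30.9
obs (280.0, 217.6) 27.2
0.3 [282.4 236.3] 22.6
0.4 [282.3 241. ] 23.4
0.5 [282.3 247.3] 24.2
```

The lever is really only about 0.45 rad up: the grip slides on the knob. I'll lift it from below with closed, tilted fingers instead, and check which tilt is reachable.

```bash
cat >> h.py <<'E'
def tilt(yaw_off,al,ax='y'):
    # tool down w/ x = gauge x (yaw_off 0) or back(pi); then tilt tool z towards gauge +x (ax y) by al
    return R.from_euler('z',Y0)*R.from_euler(ax,-al if ax=='y' else al)*down(yaw_off)
E
python3 - <<'E'
from h import *
for yo in(0,np.pi):
  for al in(30,45,60,75):
    T=tilt(yo,np.radians(al)); 
    r=[]
    for g in([-75,0,65],[-66,0,80],[-66,0,110],[-110,0,80]):
        a=robot.ik(list(g2w(g)),quat(T)); r.append(None if a is None else a.round(2).tolist())
    print(yo,al,T.apply([0,0,1]).round(2),r)
for yo in(0,np.pi/2,np.pi,-np.pi/2):
  for al in(45,60):
    T=tilt(yo,np.radians(al),'x')
    r=[]
    for g in([-66,0,70],[-66,0,110],[-66,-60,70]):
        a=robot.ik(list(g2w(g)),quat(T)); r.append(None if a is None else a.round(2).tolist())
    print("side",yo,al,T.apply([0,0,1]).round(2),r)
E
```

```text
0 30 [ 0.49  0.1  -0.87] [[0.35, 0.43, -0.6, 2.4, 2.24, 0.26, 2.59], [-0.62, 0.38, 0.55, 2.43, 4.14, 0.27, 0.59], None, None]
0 45 [ 0.69  0.15 -0.71] [None, None, None, None]
0 60 [ 0.85  0.18 -0.5 ] [None, None, None, None]
0 75 [ 0.94  0.2  -0.26] [None, None, None, None]
3.141592653589793 30 [ 0.49  0.1  -0.87] [[0.78, 0.69, -1.17, 2.38, 1.85, 0.6, -0.05], [0.78, 0.65, -1.17, 2.36, 1.77, 0.56, 0.02], [0.81, 0.54, -1.17, 2.34, 1.61, 0.47, 0.14], None]
3.141592653589793 45 [ 0.69  0.15 -0.71] [None, None, None, None]
3.141592653589793 60 [ 0.85  0.18 -0.5 ] [None, None, None, None]
3.141592653589793 75 [ 0.94  0.2  -0.26] [None, None, None, None]
side 0 45 [-0.15  0.69 -0.71] [[-0.05, 0.68, 0.33, 1.98, -0.97, 1.22, -0.41], [-0.19, 0.65, 0.53, 1.97, -1.0, 1.34, -0.41], [-0.09, 0.75, 0.52, 1.91, -0.99, 1.37, -0.32]]
side 0 60 [-0.18  0.85 -0.5 ] [[0.16, 0.78, 0.14, 1.91, -0.99, 1.36, -0.36], [0.03, 0.74, 0.33, 1.92, -1.04, 1.49, -0.35], [0.12, 0.84, 0.33, 1.84, -0.99, 1.52, -0.3]]
side 1.5707963267948966 45 [-0.15  0.69 -0.71] [[0.75, 0.8, -0.76, 1.93, -0.3, 0.86, 0.53], [0.75, 0.73,
[... 300 characters left out ...]
 -0.71] [[0.95, 1.0, -1.11, 1.92, 0.12, 0.85, 1.71], [0.96, 0.93, -1.13, 1.91, 0.06, 0.9, 1.72], [1.0, 1.01, -1.08, 1.85, 0.12, 0.96, 1.78]]
side 3.141592653589793 60 [-0.18  0.85 -0.5 ] [[0.99, 1.13, -1.08, 1.87, -0.07, 0.94, 1.92], [1.0, 1.05, -1.09, 1.87, -0.13, 0.98, 1.92], [1.03, 1.12, -1.03, 1.78, -0.07, 1.06, 1.97]]
side -1.5707963267948966 45 [-0.15  0.69 -0.71] [[-0.05, 0.68, 0.33, 1.98, -0.97, 1.22, -1.98], [-0.19, 0.65, 0.53, 1.97, -1.0, 1.34, -1.98], [-0.09, 0.75, 0.52, 1.91, -0.99, 1.37, -1.89]]
side -1.5707963267948966 60 [-0.18  0.85 -0.5 ] [[0.16, 0.78, 0.14, 1.91, -0.99, 1.36, -1.93], [0.03, 0.74, 0.33, 1.92, -1.04, 1.49, -1.92], [0.12, 0.84, 0.33, 1.84, -0.99, 1.52, -1.87]]
```

Run:
```python
from h import *
import pickle
T=tilt(np.pi,np.radians(65),'x');z=T.apply([0,0,1]);print(z.round(2))
k=g2w(knob(.46))
pre=k-z*75
a=[robot.ik(list(x),quat(T)) for x in(pre,k,g2w(knob(.72)),g2w(knob(.72))+[0,0,12])];print([None if x is None else x.round(2).tolist() for x in a])
robot.grip(32)
robot.move_linear([440,-250,260],feed=300)
robot.move_pose(list(pre),quat(T))
w=robot.read_camera("wrist");save(w,"w8.png");t=robot.read_camera("top");save(t,"t8.png",(160,120,340,280),4)
print(robot.read_t(),robot.read_position(),pre,proj(w,[k]))
pickle.dump(w,open("w8.pkl","wb"))
```

```text
[-0.19  0.89 -0.42]
[[1.06, 1.07, -1.05, 1.77, -0.19, 1.16, 2.01], [1.01, 1.12, -1.08, 1.86, -0.17, 1.0, 1.98], [1.01, 1.08, -1.09, 1.85, -0.2, 1.02, 1.97], [1.01, 1.06, -1.1, 1.85, -0.22, 1.04, 1.97]]
16.7583 [518.81781013 -22.34222688 127.00606575] [518.39220471 -21.32194873 125.98684313] [[282.269495   233.34839196]]
```

View pics/w8.png

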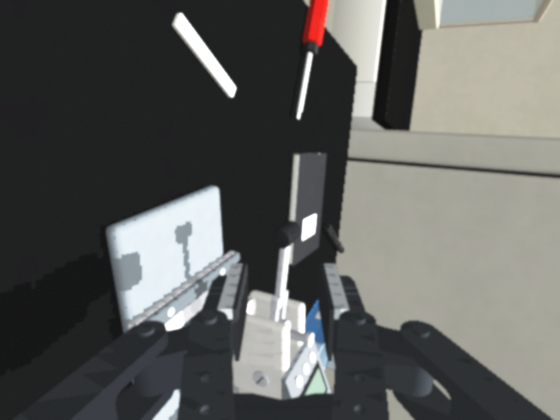

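The knob, at (288,233), is centred between the jaws (left one below it, right one above). I'll advance and lift with the lower finger.

Run:
```python
from h import *
import pickle
T=tilt(np.pi,np.radians(65),'x');z=T.apply([0,0,1])
robot.move_linear(list(g2w(knob(.48))+z*1),feed=120)
print(np.round(robot.read_wrist_force(),1))
robot.grip(23);print(robot.read_opening(),np.round(robot.read_wrist_force(),1))
for th in(.53,.58,.63,.68,.72):
    robot.move_linear(list(g2w(knob(th))+z*1),feed=40)
    print(th,np.round(robot.read_wrist_force(),1))
w=robot.read_camera("wrist");save(w,"w9.png");pickle.dump(w,open("w9.pkl","wb"))
print(robot.read_position()-(g2w(knob(th))+z),proj(w,[g2w(knob(t)) for t in(.5,.6,.72)]).round(1),robot.read_t())
```

```text
[-0.8 -0.  -0.4]
22.66981008671234 [-0.5  0.4  0. ]
0.53 [ 0.4 -1.1  0.2]
0.58 [-0.2 -0.3 -0.3]
0.63 [-0.  -0.2 -0.1]
0.68 [-0.1 -0.5 -0.8]
0.72 [-0.5 -0.9 -0.3]
[0.15560762 0.09000157 0.26484654] [[235.2 283.2]
 [255.6 292.1]
 [280.6 305.8]] 19.1917
```

View pics/w9.png

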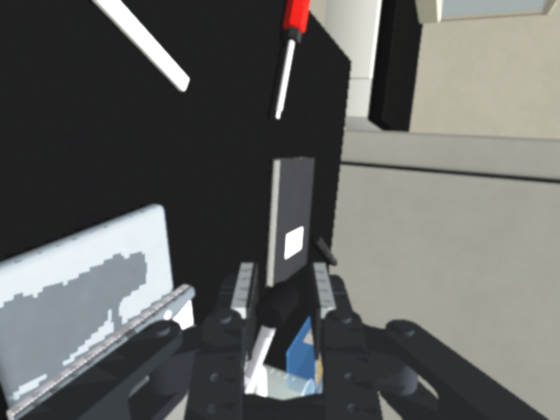

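Run:
```python
from h import *
import pickle
T=tilt(np.pi,np.radians(65),'x');z=T.apply([0,0,1])
k=g2w(knob(.72))+z
for d in(2,4):
    robot.move_linear(list(k+[0,0,d]),feed=40);print(d,np.round(robot.read_wrist_force(),1))
robot.move_linear(list(k),feed=60);robot.grip(30)
robot.move_linear(list(k-z*80),feed=200)
w=robot.read_camera("wrist");save(w,"w10.png");pickle.dump(w,open("w10.pkl","wb"))
print(proj(w,[g2w(knob(t)) for t in(.5,.6,.66,.72)]).round(1),robot.read_t())
```

```text
2 [ 0.2  0.  -1.6]
4 [ 2.1 -0.  -5.5]
[[251.  219.9]
 [264.7 224.8]
 [273.1 228.4]
 [281.4 232.7]] 20.7833
```

View pics/w10.png

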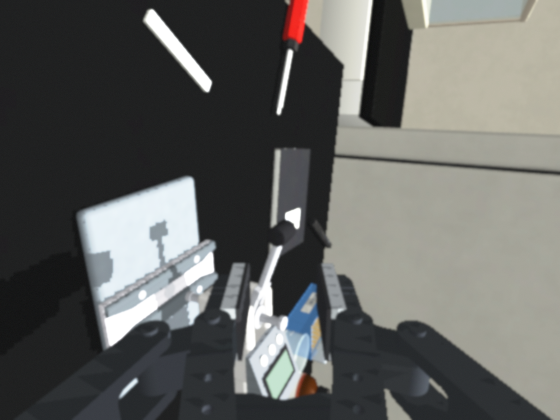

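Lever confirmed fully up: knob at (282,233), where 0.72 rad predicts. Now I'll grasp the bar by its near end.

Run:
```python
from h import *
import pickle
ub=1.1335;yw=ub+np.pi
robot.grip(36)
robot.move_linear([470,-130,230],feed=300)
J=np.array([0.384,0.64,0.3696,1.942,-0.377,0.626,-2.586])
robot.set_joints(J+[0,-.25,0,-.1,0,.2,0]);print(robot.read_position())
x,y=434.6,-390.1
a=robot.ik([x,y,18],quat(down(yw)));print(a.round(2))
robot.move_pose([x,y,70],quat(down(yw)));print(robot.read_qpos().round(2))
w=robot.read_camera("wrist");save(w,"w11.png")
robot.move_linear([x,y,18],feed=100)
print(robot.read_position(),np.round(robot.read_wrist_force(),1),robot.read_t())
w=robot.read_camera("wrist");save(w,"w11b.png")
```

```text
[ 485.8896866  -389.91701837  193.55178008]
[ 0.39  0.64  0.37  1.94 -0.38  0.62 -2.58]
[ 0.35  0.56  0.42  1.92 -0.33  0.72 -2.62]
[ 434.76781157 -390.49046783   18.33571722] [ 1.4  0.5 -0.7] 26.8083
```

View pics/w11b.png

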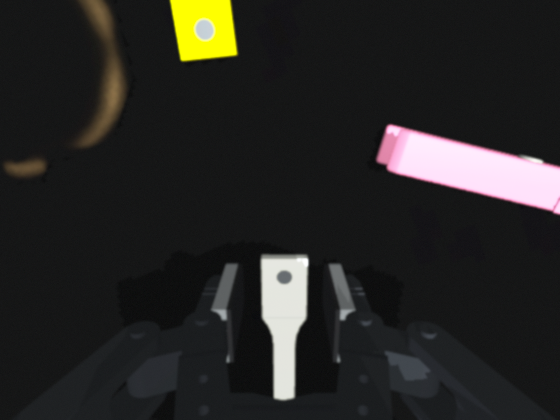

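The bar end (rows 256–320, column 284) is centred between the jaws. Gripping.

Run:
```python
from h import *
import pickle
robot.grip(12);print(robot.read_opening(),np.round(robot.read_wrist_force(),1))
p=robot.read_position()
robot.move_linear([p[0],p[1],60],feed=60);print(robot.read_opening(),np.round(robot.read_wrist_force(),1))
w=robot.read_camera("wrist");save(w,"w12.png",(200,230,370,420),4 if 0 else 3);pickle.dump(w,open("w12.pkl","wb"))
s=robot.read_camera("scene");save(s,"s12.png",(270,200,410,320),5)
t=robot.read_camera("top");save(t,"t12.png",(270,190,420,310),5)
print(robot.read_t(),robot.read_position())
```

```text
16.816778060164765 [-1.4  0.2  6.3]
16.629457108577494 [-0.8 -0.1  0.4]
28.1833 [ 434.76665222 -390.28022001   59.54268562]
```

View pics/w12.png

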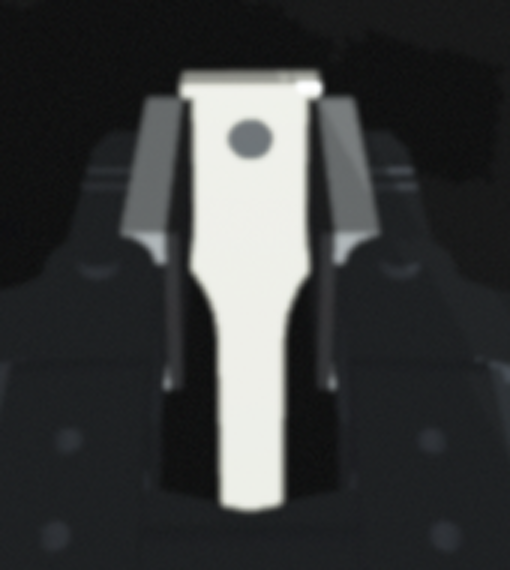

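View pics/s12.png

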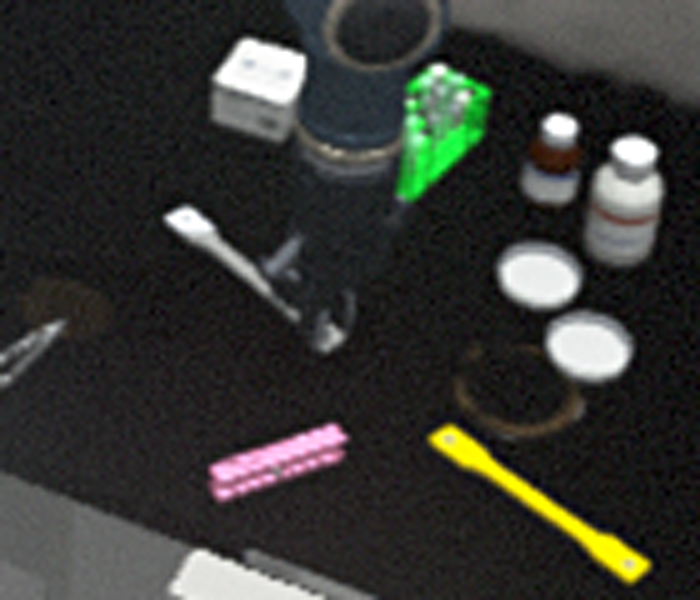

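View pics/t12.png

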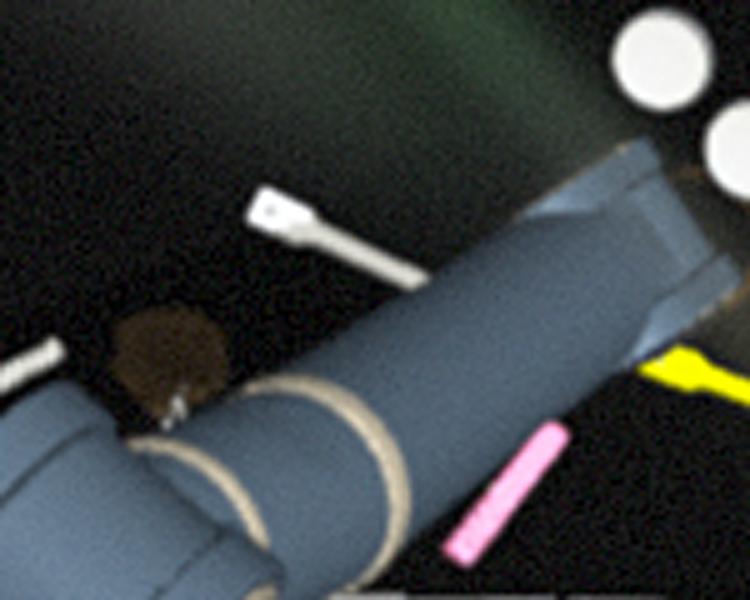

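Run:
```python
from h import *
import pickle
c=pickle.load(open("top0.pkl","rb"));s=pickle.load(open("scene0.pkl","rb"))
o1,d1=np.array(c["origin"]),ray(c,[(323.8,232.0)])[0];o2,d2=np.array(s["origin"]),ray(s,[(307,243)])[0]
A=np.stack([d1,-d2],1);t=np.linalg.lstsq(A,o2-o1,rcond=None)[0];print("tri",o1+d1*t[0],o2+d2*t[1])
u=np.array([np.cos(1.1335),np.sin(1.1335),0]);p=robot.read_position()
for dz in(-30,-14,0):
    q=p+u*150+[0,0,dz];print(dz,proj(c,[q]).round(1),proj(s,[q]).round(1))
```

```text
tri [ 498.15193382 -254.95295172   42.61155532] [ 498.54690569 -255.6566586    42.73785324]
-30 [[323.2 232.5]] [[306.5 245.6]]
-14 [[323.7 231.8]] [[306.7 242.4]]
0 [[324.2 231.2]] [[306.9 239.5]]
```

Run:
```python
from h import *
import pickle
w=pickle.load(open("w12.pkl","rb"));c=pickle.load(open("top0.pkl","rb"))
p=robot.read_position();T=rot(robot.read_tcp_rot())
for r in(70,95): print(r,T.inv().apply(onplane(w,[(283.4,230+r/3-.3)],p[2]-14.3-(4 if r==70 else 0))[0]-p).round(1))
print("side edges",[T.inv().apply(onplane(w,[(200+a/3-.3,230+150/3)],p[2]-14.3)[0]-p).round(1) for a in(192,308)])
print("waist",[T.inv().apply(onplane(w,[(200+a/3-.3,230+400/3)],p[2]-14.3)[0]-p).round(1) for a in(217,286)])
print("tool x bearing",np.arctan2(T.apply([1,0,0])[1],T.apply([1,0,0])[0])-np.pi+2*np.pi)
print("box",onplane(c,[(318,169)],42), w2g(onplane(c,[(318,169)],42)[0]))
tri=np.array([498.3,-255.3,42.7]);print("far hole in tool",T.inv().apply(tri-p))
q=quat(down(Y0+np.pi/2+np.pi))
J=robot.read_qpos()
for g in([0,-215,120],[0,-200,49],[0,-73,49],[0,-73,40]): 
    a=robot.ik(list(g2w(g)),q);print(g,g2w(g).round(),None if a is None else a.round(2))
```

```text
70 [12.7  1.5 18.3]
95 [10.6  1.5 14.3]
side edges [array([ 1.4, -7.3, 14.3]), array([ 1.4, 10. , 14.3])]
waist [array([-44.7,  -3.9,  14.3]), array([-44.7,   7.3,  14.3])]
tool x bearing 1.1334291146922437
box [[ 691.51859922 -236.86863791   42.        ]] [  52.98121606 -314.74980692   42.        ]
far hole in tool [-149.18112952   -0.39663225   16.87173402]
[0, -215, 120] [ 619. -150.  120.] [-0.06  0.55  0.33  1.76 -0.22  0.86 -2.57]
[0, -200, 49] [ 616. -136.   49.] [-0.04  0.63  0.26  1.82 -0.23  0.73 -2.58]
[0, -73, 49] [590. -11.  49.] [-0.35  0.6   0.41  1.92 -0.36  0.69 -2.66]
[0, -73, 40] [590. -11.  40.] [-0.35  0.61  0.4   1.93 -0.37  0.67 -2.66]
```

Run:
```python
from h import *
q=quat(down(Y0+np.pi/2+np.pi))
p=robot.read_position();robot.move_linear([p[0]+40,p[1]+60,240],feed=250)
robot.set_joints([-1.0,0.65,1.05,1.9,-.95,1.1,-2.1]);print(robot.read_position(),robot.read_t())
for g in([0,-215,120],[0,-200,49],[0,-130,49],[0,-73,49],[0,-73,40]):
    a=robot.ik(list(g2w(g)),q);print(g,None if a is None else a.round(2))
s=robot.read_camera("scene");save(s,"s13.png",(200,140,420,305),3.6)
```

```text
[573.66428388 190.4221386  154.81229739] 31.05
[0, -215, 120] [-0.54  0.84  1.14  1.79 -0.86  1.11 -2.02]
[0, -200, 49] [-0.53  0.92  1.07  1.84 -0.97  1.01 -1.97]
[0, -130, 49] [-0.66  0.89  1.08  1.91 -0.97  0.98 -2.05]
[0, -73, 49] [-0.77  0.87  1.08  1.94 -0.97  0.97 -2.13]
[0, -73, 40] [-0.76  0.88  1.07  1.95 -0.98  0.95 -2.12]
```

View pics/s13.png

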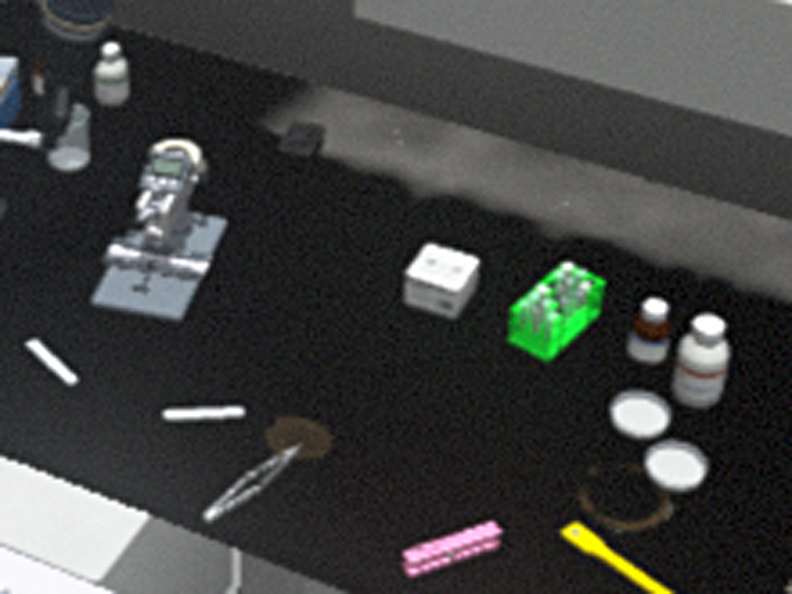

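I had the sign of joint 0 backwards, so the arm swung to the left of the gauge; the beaker still stands. I'll go up and back over to the right side, then recheck.

Run:
```python
from h import *
import pickle
q=quat(down(Y0+np.pi/2+np.pi))
print(np.round(robot.read_wrist_force(),1),robot.read_opening())
p=robot.read_position();robot.move_linear([p[0]-30,p[1],290],feed=250)
robot.move_pose(list(g2w([0,-215,290])),q);print(robot.read_qpos().round(2))
robot.move_linear(list(g2w([0,-215,130])),feed=250)
print(robot.read_position(),robot.read_t(),robot.read_opening())
for n in("wrist","scene","top"):
    w=robot.read_camera(n);pickle.dump(w,open(n+"14.pkl","wb"));save(w,n+"14.png")
    print(n,proj(w,[g2w(knob(t)) for t in(.4,.6,.72)]).round(1).tolist())
```

```text
[-0.1 -0.  -0.3] 16.719974482534518
[-0.57  0.6   1.17  1.62 -0.57  1.3  -2.24]
[ 619.96190474 -150.48409845  131.43257567] 33.9083 16.32166965222025
wrist [[382.4, 526.3], [386.6, 561.1], [386.4, 583.9]]
scene [[237.1, 208.8], [237.1, 204.3], [237.3, 201.4]]
top [[221.7, 225.8], [220.9, 223.9], [220.3, 222.2]]
```

View pics/wrist14.png

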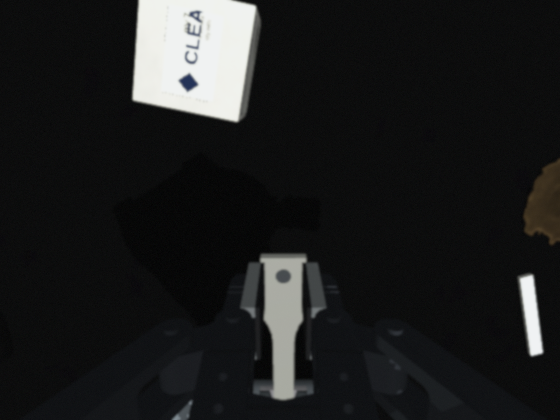

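View pics/top14.png

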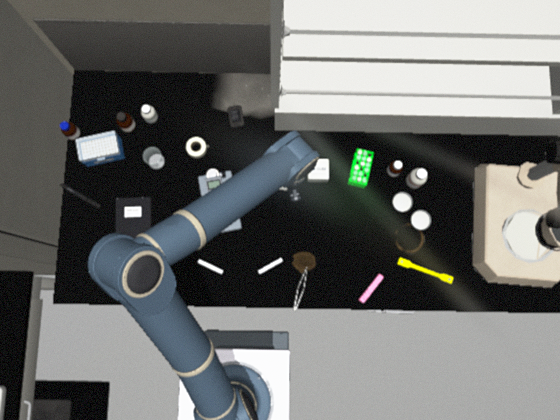

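View pics/scene14.png

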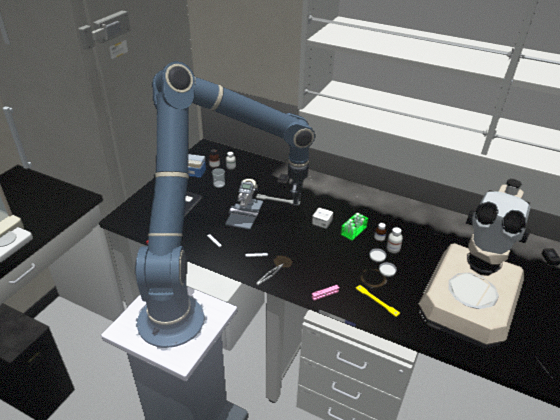

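Run:
```python
from h import *
import pickle
s=pickle.load(open("scene14.pkl","rb"));save(s,"s14c.png",(215,160,325,245),7)
print(proj(s,[g2w([0,-57,117]),g2w(knob(.72)),g2w(knob(0))]).round(1))
```

```text
[[256.6 194.6]
 [237.3 201.4]
 [237.9 215.6]]
```

View pics/s14c.png

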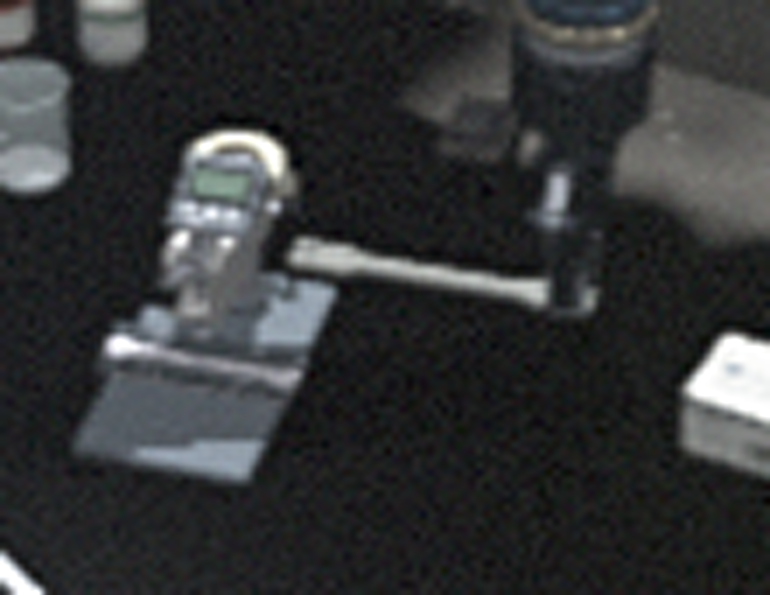

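Run:
```python
from h import *
import pickle
robot.move_linear(list(g2w([0,-215,49])),feed=200)
robot.move_linear(list(g2w([0,-150,49])),feed=120);print(np.round(robot.read_wrist_force(),1),w2g(robot.read_position()).round(1))
w=robot.read_camera("wrist");save(w,"w15a.png",(200,230,370,420),3);pickle.dump(w,open("w15a.pkl","wb"))
robot.move_linear(list(g2w([0,-73,49])),feed=100);print(np.round(robot.read_wrist_force(),1),w2g(robot.read_position()).round(1),robot.read_opening())
w=robot.read_camera("wrist");save(w,"w15.png",(200,230,370,420),3);pickle.dump(w,open("w15.pkl","wb"))
s=robot.read_camera("scene");save(s,"s15.png",(215,160,295,235),8);pickle.dump(s,open("s15.pkl","wb"))
print(robot.read_t())
```

```text
[ 0.  -0.1  0.2] [   0.2 -150.6   49.7]
[-0.1 -0.8 -0.9] [ -0.1 -73.8  49.2] 16.858595956923228
36.375
```

View pics/w15a.png

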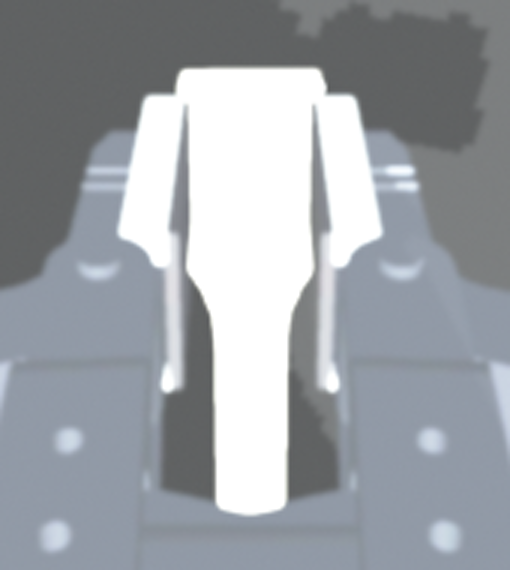

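View pics/w15.png

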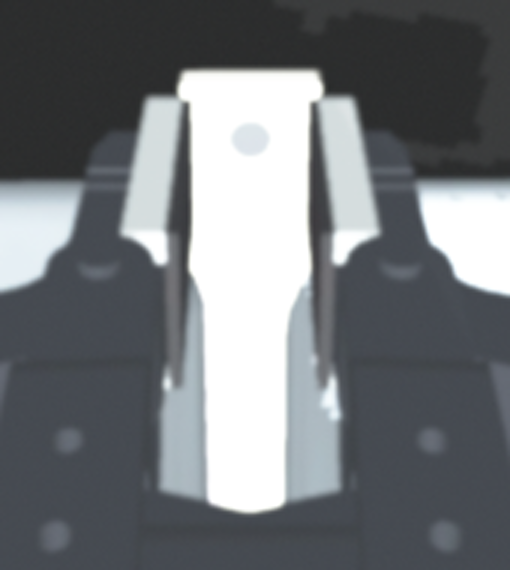

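View pics/s15.png

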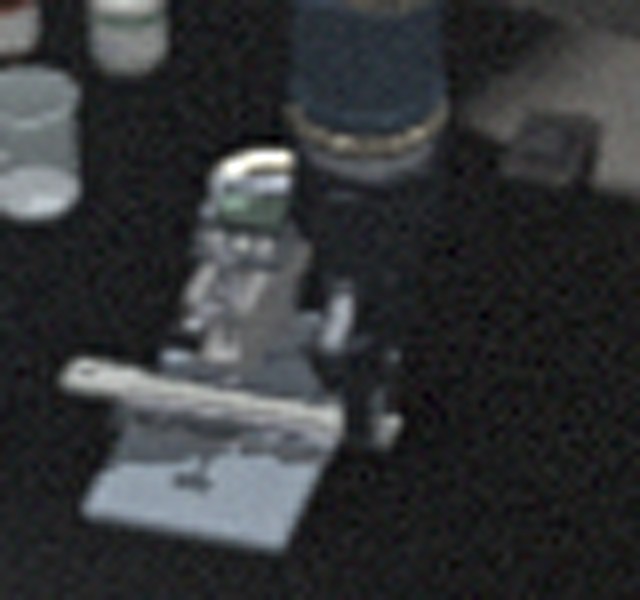

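The bar is over the nest and under the foot; in the wrist crop the slot (columns 207–286) is centred about 0.7 mm toward gauge +x of the bar waist. I'll shift and lower with a force watch.

Run:
```python
from h import *
import pickle
for zz in(46,44,43,42,41,40.3):
    robot.move_linear(list(g2w([.7,-73,zz])),feed=30);f=robot.read_wrist_force();print(zz,np.round(f,1),w2g(robot.read_position()).round(2))
    if abs(f[2])>8: break
w=robot.read_camera("wrist");save(w,"w16.png",(200,230,370,420),3)
s=robot.read_camera("scene");save(s,"s16.png",(215,160,295,235),8);print(robot.read_t())
```

```text
46 [0.5 0.1 0.8] [  0.53 -73.35  45.75]
44 [-0.5 -0.3 -1.6] [  0.62 -73.03  43.85]
43 [-0.3  0.2 -0.9] [  0.68 -72.97  42.97]
42 [ 0.1  0.5 -1.2] [  0.7  -72.94  41.96]
41 [ 0.2 -0.5  0.1] [  0.8  -73.09  41.06]
40.3 [-1.  -1.1  3.6] [  0.85 -73.12  40.66]
37.975
```

View pics/w16.png

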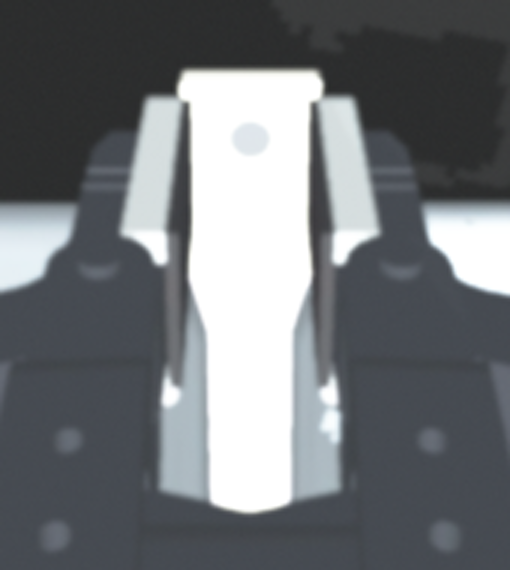

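View pics/s16.png

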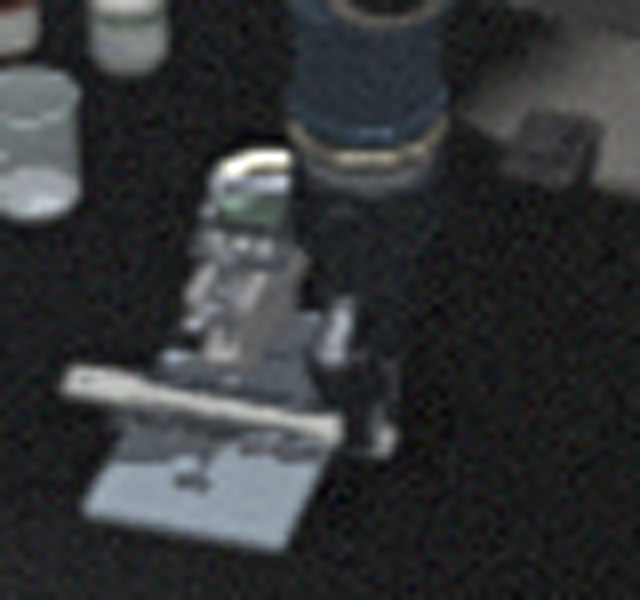

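Contact came at the seated height, and the slot (209–292) is now centred on the bar. Releasing and checking.

Run:
```python
from h import *
import pickle
robot.grip(34);print(np.round(robot.read_wrist_force(),1))
w=robot.read_camera("wrist");save(w,"w17a.png",(200,230,370,420),3)
robot.move_linear(list(g2w([.7,-73,75])),feed=120)
robot.move_linear(list(g2w([.7,-190,140])),feed=250)
w=robot.read_camera("wrist");save(w,"w17.png");pickle.dump(w,open("w17.pkl","wb"))
s=robot.read_camera("scene");save(s,"s17.png",(215,160,295,235),8);pickle.dump(s,open("s17.pkl","wb"));print(robot.read_t())
```

```text
[ 0.4  0.1 -0.1]
39.5583
```

View pics/w17.png

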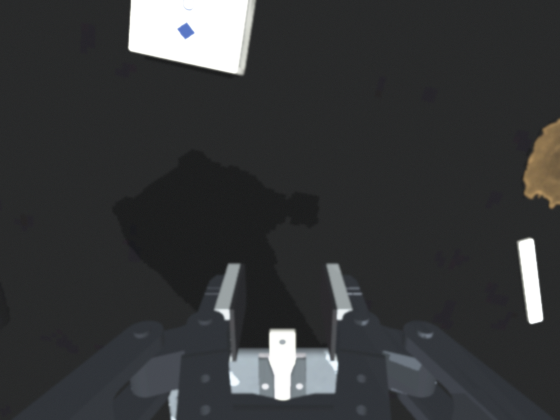

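View pics/s17.png

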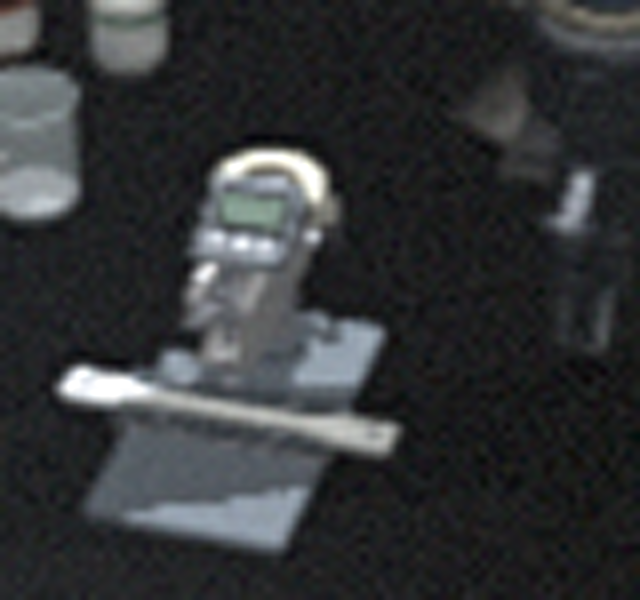

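View pics/w17a.png

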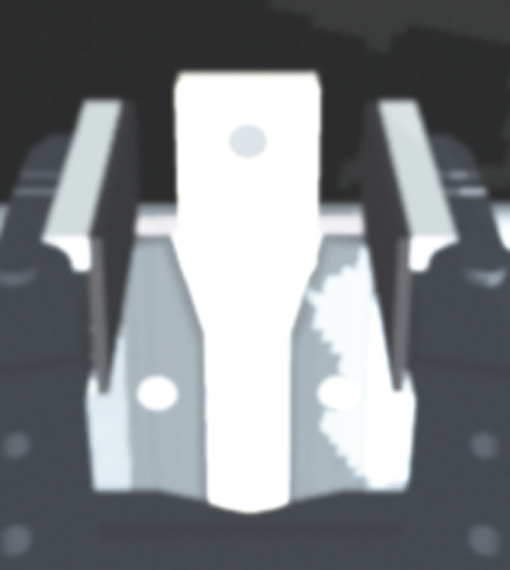

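The bar looks seated: in the close view it lies flush between the rails with its shoulder in the flare. I'll view it from the front, then push the lever down from above.

Run:
```python
from h import *
import pickle
q=quat(down(Y0+np.pi))
p=robot.read_position();robot.move_linear([p[0],p[1],270],feed=250)
robot.grip(0)
robot.move_pose(list(g2w([-90,0,215])),q);print(robot.read_qpos().round(2),robot.read_t())
w=robot.read_camera("wrist");save(w,"w18.png");save(w,"w18c.png",(190,200,370,320),4.4);pickle.dump(w,open("w18.pkl","wb"))
print(proj(w,[g2w(knob(t)) for t in(.5,.6,.72)]).round(1).tolist(),"bar ends",proj(w,[g2w([0,85,26]),g2w([0,-85,26])]).round(1).tolist())
```

```text
[ 0.76  0.43 -1.16  1.96  0.46  1.05  1.17] 43.5333
[[282.1, 235.2], [282.1, 242.9], [282.1, 254.2]] bar ends [[367.8, 273.2], [196.8, 273.1]]
```

View pics/w18c.png

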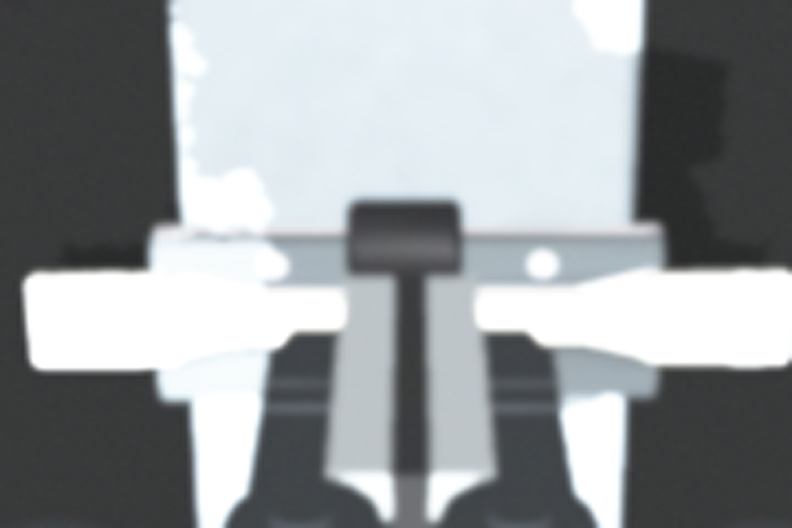

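The knob is at row 254 (0.72 rad), and the bar ends at columns 195.7 and 369.5 are centred to about 0.3 mm. Pushing down.

Run:
```python
from h import *
import pickle
print(robot.read_opening())
D=6.5+17
robot.move_linear(list(g2w(knob(.72)+[-1,0,D+6])),feed=150)
for th in(.72,.6,.48,.36,.24,.12,.04,0,-.02):
    robot.move_linear(list(g2w(knob(th)+[-1,0,D])),feed=60)
    f=robot.read_wrist_force();print(th,np.round(f,1),w2g(robot.read_position()).round(1))
    if f[2]>20: break
p=robot.read_position();robot.move_linear([p[0],p[1],150],feed=200)
robot.move_linear(list(g2w([-90,0,215])),feed=250)
w=robot.read_camera("wrist");save(w,"w19c.png",(190,180,370,320),4.2);pickle.dump(w,open("w19.pkl","wb"));print(robot.read_t())
print(proj(w,[g2w(knob(t)) for t in(0,.12,.3)]).round(1).tolist())
```

```text
-0.125202769938236
0.72 [-0.1  0.4  0. ] [-6.730e+01 -1.000e-01  1.434e+02]
0.6 [ 0.6 -0.7 -0.3] [-7.100e+01 -1.000e-01  1.312e+02]
0.48 [0.2 0.1 0.2] [-72.8  -0.  119.3]
0.36 [ 0.8 -0.4  0.7] [-73.3   0.  107.3]
0.24 [-0.4 -0.1  0.7] [-72.3   0.   95.4]
0.12 [ 0.3  0.5 -0.4] [-70.    0.   83.6]
0.04 [-1.1 -0.6 -0. ] [-67.5   0.   76.1]
0 [ 0.7 -1.3  0.6] [-65.8   0.   72.7]
-0.02 [-3.4 -0.7 11.3] [-65.4   0.2  71.6]
48.0
[[282.6, 221.0], [282.6, 221.6], [282.6, 226.0]]
```

View pics/w19c.png

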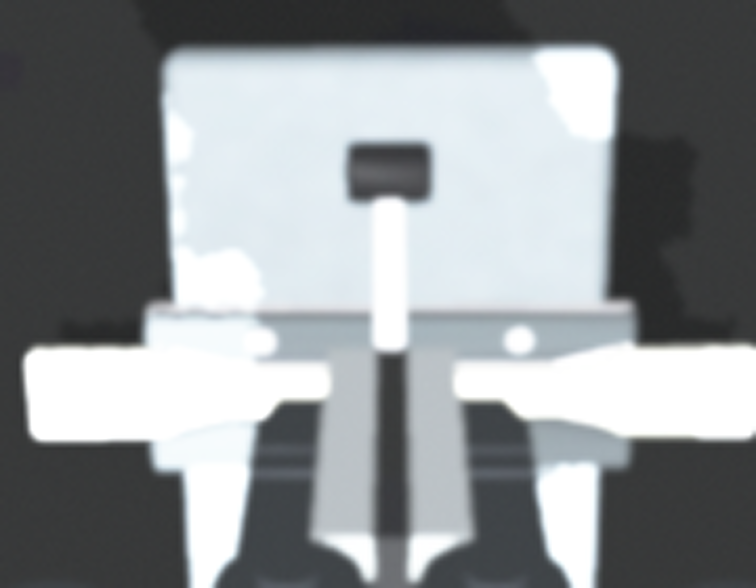

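The knob is at row 220.7 (the 0 rad prediction is 221.0), a firm 11 N stop was felt, and the bar hasn't moved. One last scene check.

Run:
```python
from h import *
robot.move_linear(list(g2w([-100,-60,270])),feed=250)
s=robot.read_camera("scene");save(s,"s20.png",(200,145,330,270),5);print(np.round(robot.read_wrist_force(),1),robot.read_t())
t=robot.read_camera("top");save(t,"t20.png")
```

```text
[ 1.3 -0.5 -0.4] 48.525
```

View pics/s20.png

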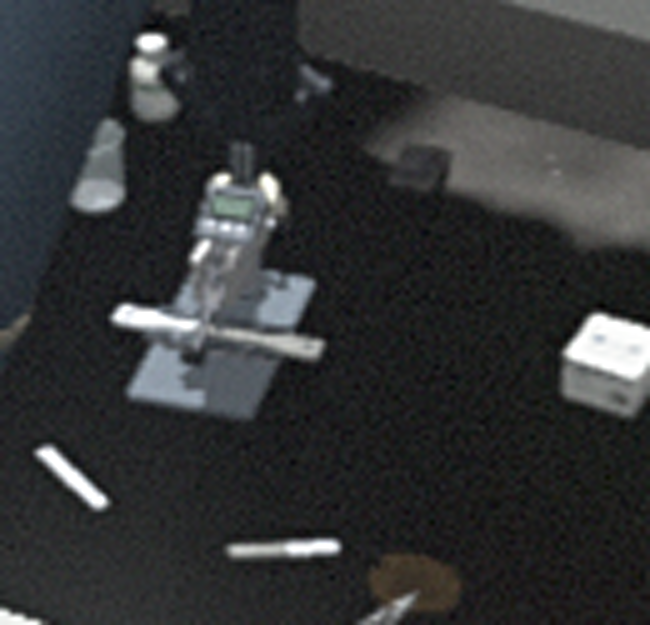

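View pics/t20.png

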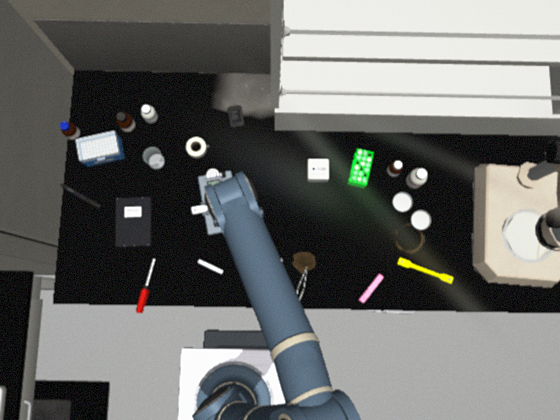

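The scene view shows the bar across the gauge and the lever down. Both plain bars, the beaker, box and notebook are where they were. Handing in.

```bash
python3 -c "
from h import *
robot.job_done();print(robot.read_t())"
```

```text
the job is handed in; nothing more can be done
the job is handed in; nothing more can be done
```

The dog-bone bar is in the nest with the lever right down, and the job was handed in at about 48.5 s. No verdict is reported.

- **Lifting the foot:** two attempts gripping the knob by its flat ends slipped, leaving the lever near 0.45 rad. I then took the knob from the side, one jaw above and one below, and raised it to its upper stop. The camera put it at 0.72 rad.
- **Placing the bar:** I took the white dog-bone by one end, slid it under the foot, shifted it 0.7 mm to centre it on the slot, and lowered it. It made contact at the seated height. After release it sat centred to about 0.3 mm lengthwise.
- **Lowering the lever:** I pushed the knob down with closed fingers to an 11 N stop. The last wrist view put the knob at 0 rad, with the bar unmoved.

**Checks that disagreed or were missing:**
- The cameras differed by up to about 3 mm, so I set the final alignment from the bar and slot in the same wrist image.
- I could not see the foot touching the bar directly; I take it from the lever being right down and the bar being seated.
- On the carry I had a joint sign backwards, and the arm swung over the gauge to its left, near the beaker. Nothing was seen to move.
- The last pictures show the beaker, box and notebook, and both plain bars, where they were at the start.

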